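Hang a hooked filter in its place on the cage rods

ROBOT

A 6-joint arm with a two-finger parallel gripper is mounted at the origin on the work surface. World frame = base frame: x ahead of the robot, y to its left, z up, the work surface at z = 0. Lengths are in m, angles in rad, forces in N, time in s.
With the tool pointing down it reaches from about 0.425 to 0.95 m from the base axis. Payload 3.5 kg.
Tool frame: the origin (TCP) lies midway between the tips of the shut fingers; the grasp point (between the pads) lies 19 mm behind it; z points along the fingers, y is the line along which they close (so a half turn about z gives the same grasp; the last joint's range is limited). The gripper opens to 85 mm and grips with 20 to 120 N. Pads are 22 mm wide; open, the fingers measure 114 mm over their backs; the gripper's body (76 mm by 85 mm) begins 54 mm behind the grasp point. The pads swing forward as they close: fully open they stand 13 mm farther back than shut.
Start: joints at [1.091, 0.286, 1.577, -0, 1.279, -0.15], TCP at [0.219, 0.639, 0.231] pointing down, gripper open.
Joint ranges: [-2.77, 2.77], [-0.9, 2.22], [0.21, 2.48], [-1.53, 4.67], [0.24, 2.81], [-2.84, 2.84]. Speed limits (rad/s): [2.79, 2.79, 3.14, 3.14, 3.14, 3.14].

INTERFACE

Orientations are given as a unit quaternion [x, y, z, w].
In Python, from plant import ctrl gives the robot as it stands. The module is installed in compiled form; this text tells all that it offers.
- The arm moves only by the shell command python3 -m inch 'ROWS' [FORCE]. ROWS is JSON, a list of rows, each a list of 5 numbers: the closure, from 0 (fully open) to 1 (shut), then the shift along the tool's x, y, z in m, then the turn about the tool's z in degrees. A call has 1 to 5 rows; each row is the pose to reach, as a shift and turn from the pose commanded when the call began, along the tool's axes at that moment; what a row does not reach only later rows make up. A row lasts 1/12 s, in which the tool goes at most 41.7 mm and 7.16 degrees, less where a joint would pass 70% of its speed; a pose out of reach is approached as far as the arm can. A call with a gripper value outside its range is refused whole. The fingers move at their own pace and stop on an object; FORCE is the grip in N (left out, the last holds). Time passes only in rows, so rows that repeat a pose let the fingers close. It gives the time, the measured TCP pose, the force, the opening and the grip force at its end, in the units of the state.
- ctrl.get_state(): the state, without advancing time (a new reading comes with each control period).
- ctrl.read_camera(name): name is "scene" or "side" or "wrist"; returns a dict with "pixels" (480x640x3 uint8, red, green, blue), "depth" (480x640 float32, m along the optical axis (not along the pixel's ray), 0 where there is no reading), "fx", "fy", "cx", "cy" (pixels), "xyz" and "rotation" of the camera in the world; the wrist camera has in their place "mount" (4x4, takes a point from camera to tool coordinates, whose origin is the TCP and whose axes are the flange's). Camera axes: x right, y down, z forward; pixel columns grow to the right and rows downward; lengths in m; the calibration is good to about 2 mm. A picture is of the moment at which its call begins: read the wrist's pose just before it.
- ctrl.sign_off(): hands the job in; it is judged then, once.
Trained networks look in a picture, given as the dict that the camera call returned (one of the last four; its "shot" number tells which), for a name from the list of things; names that differ only in an ending like _2 or _b are one class to them, and where a whole thing is asked for, a point or a joint stands for the part that bears it (a point fixed in the world has none). Each returns a list of dicts, best first, with "score" (0 to 1); they miss things now and then, are a little off and sometimes report something else, mostly with a low value. They report only what shows in the picture. A call takes as long as a camera call. They do not tell look-alikes from the thing itself.
- ctrl.spot_in(query, picture): "at" ([column, row] in pixels, amid what is visible of it).
- ctrl.tip_of(query, picture): "at" ([column, row] in pixels: a listed point, or the origin of a listed thing).
The state is a dict: "time": time; "qpos": joint angles; "dq": joint speeds; "joint_efforts": joint torques, N m; "eef_pos": TCP position; "tcp_rot": TCP orientation; "contact_force": force on the tool from outside, world axes, zero at the start; "wrist_torque": the same for the moment, N m; "opening": opening from 0.0 (shut) to 1.0 (fully open); "finger_force": force on a finger pad.
Only numpy, scipy, OpenCV 4.12 (cv2) and the standard library are available. Lean on these libraries where they do the work, as an engineer would, in place of code of your own. Each camera call takes 0.05 s, during which the arm holds its last target. There are 200 camera calls.

TASK

Lift the hooked filter frame by its pull tab out of the slotted tray and lower it between the two filters already hanging in the optical cage, feeling for the place between the rod clamps, until both its hooks sit fully home on the two upper rods; keep hold of it until it is home, do not drop it. Be gentle: do not lean hard on the rods or clamps, and leave the two hanging filters hanging where they are. Then let go.

Things in the scene. Friction and masses are not known exactly. Their poses are not given: they have to be found in the camera images.
- cage: Fixed optical cage on two posts: black 71 mm square plates at y -95, 62 and 95 mm joined by four level steel rods 6 mm thick, a lamp at +y, a camera at -y. Origin on the table under its middle; y runs along the rods, x across, z up. Upper rod axes at x -30 and 30 mm, z 150 mm. Clamps, plates, lamp and camera end below z 158 mm, the hung filters at 161 mm. Rigid
- cage_place (a point): Midway between the two upper rods, level with their top edges, mid-length (cage x 0, y 0, z 153 mm). Near it each upper rod carries two clamps, aluminium blocks 16 mm square and 9 mm wide along the rod, with 8.4 mm of free rod between them: the hook's place, alike on both rods. They were set by hand and are not measured: their space is centred up to 7 mm either way along the rods from this point
- filter: Loose filter to hang, grey aluminium, 95 to 170 g, upright in a tray slot. Origin at the centre of its underside, x along its width, y through its thickness, z up. Glazed frame 40 (x) by 20 (y) by 46 mm high, above it a hook plate 76 mm wide, 6 mm thick, top at z 64 mm, then the pull tab. Either way round is right, square to the rods
- filter_tab (a point): Where to grip the pull tab: 90 mm above the frame's underside, in the tab's middle. The tab is 26 mm (x) by 12 mm (y), from z 64 to 104 mm of the filter; fingertips may reach 22 mm below this point
- filter_seat (a point): Midway between the filter's two hooks, 56 mm above its underside, at the top of the hook slots. These are 10 mm wide (x), 10 mm deep, open below, centred 30 mm to either side; they straddle the rods. This point is level with cage_place when the hooks are home on the rods, and 15 mm too high while the hook lips stand on the clamps
- tray: Fixed grey tray 72 by 72 by 25 mm with two slots 22 mm wide, 20 mm deep along its x axis, at y -18 and 18 mm, floor at z 5 mm. One holds the filter, the other a blank plate 46 mm tall without hooks. Origin under its centre
- left_filter: Loose filter without tab, 80 g, hung by its two hooks on the upper rods 23.5 to 25 mm from mid-length, on the cage's +y side. Frame 40 (x) by 12 (y) by 46 mm, hook plate 6 mm thick above it, 64 mm tall in all; origin at the centre of its underside
- right_filter: Loose filter like left_filter, hung 23.5 to 25 mm from mid-length on the cage's -y side
Mind the look-alikes: they are no part of the job. What is shaped like the right_filter but purple or turquoise is not meant.

How it is judged:
By the outcome, as a careful person would: the job done as asked, in the order asked, and still so for the second after the job is handed in, with the robot touching nothing.
It also fails if it takes over 64 s, if anything falls off the work surface, if the arm or the gripper's body presses on something with over 40 N, if the wrist force passes 120 N, or if a joint passes its speed limit or range.

## Working session

There is one attempt and no reset: what is moved stays moved. The work goes in short steps, Python scripts to look and compute and a shell command to move; the robot and the scene stay as the last step left them, time stands still between calls to the robot, and variables do not carry over. Pictures are saved under pics/ and viewed, at most 10 in all, crops included, and the job is handed in when it is done.

```bash
mkdir -p pics
cat > h.py <<'E'
import numpy as np, cv2
from scipy.spatial.transform import Rotation as R
from plant import ctrl
def shot(name):
    s=ctrl.get_state(); p=ctrl.read_camera(name)
    if name=='wrist':
        T=np.eye(4);T[:3,:3]=R.from_quat(s['tcp_rot']).as_matrix();T[:3,3]=s['eef_pos']
        M=T@np.array(p['mount'])
    else:
        M=np.eye(4);r=np.array(p['rotation']);M[:3,:3]=r if r.shape==(3,3) else R.from_quat(r).as_matrix();M[:3,3]=p['xyz']
    return p,M
def ray(p,M,at):
    d=np.array([(at[0]-p['cx'])/p['fx'],(at[1]-p['cy'])/p['fy'],1]);return M[:3,3],M[:3,:3]@d
def atz(p,M,at,z):
    o,d=ray(p,M,at);return o+d*(z-o[2])/d[2]
def dep(p,M,at):
    c,r=int(round(at[0])),int(round(at[1]));w=p['depth'][max(r-2,0):r+3,max(c-2,0):c+3];w=w[w>0]
    o,d=ray(p,M,at);return o+d*np.median(w) if len(w) else None
def cloud(p,M):
    v,u=np.mgrid[:480,:640];z=p['depth']
    c=np.stack([(u-p['cx'])/p['fx']*z,(v-p['cy'])/p['fy']*z,z],-1)
    w=c@M[:3,:3].T+M[:3,3];w[z==0]=np.nan;return w
def save(p,n): cv2.imwrite('pics/'+n+'.png',cv2.cvtColor(p['pixels'],cv2.COLOR_RGB2BGR))
E
python3 - <<'E'
from h import *
np.set_printoptions(precision=4,suppress=True)
s=ctrl.get_state();print(s)
im=[]
for n in ['scene','side']:
    p,M=shot(n);save(p,n);print(n,M[:3,3],M[:3,2]);im.append(p['pixels'])
    for q in ['filter_tab','filter','tray','cage','cage_place','left_filter','right_filter','filter_seat']:
        for d in ctrl.tip_of(q,p)[:3]:
            print(q,np.round(d['at']),round(d['score'],2),dep(p,M,d['at']))
E
```

```text
{'time': 0.0, 'qpos': array([ 1.091 ,  0.2872,  1.5782,  0.    ,  1.2786, -0.15  ]), 'dq': array([ 0.0006,  0.0015,  0.0002, -0.0011, -0.0003,  0.0008]), 'joint_efforts': array([  0.0005, -40.5981, -29.2624,  -0.0001,   0.0059,   0.    ]), 'eef_pos': array([0.2183, 0.638 , 0.2299]), 'tcp_rot': array([ 0.1642,  0.9864, -0.0011, -0.0004]), 'contact_force': array([-0.3237,  0.7613, -0.5105]), 'wrist_torque': array([-0.0588,  0.0112, -0.0037]), 'finger_force': 0.0, 'opening': 1.0012068406896653}
scene [ 1.2885 -0.1055  0.5504] [-0.8566  0.1631 -0.4896]
filter_tab [367. 228.] 0.81 [0.4664 0.1563 0.1013]
filter [362. 263.] 0.93 [0.4795 0.1469 0.0254]
filter [365. 243.] 0.58 [0.4576 0.1562 0.0608]
tray [355. 266.] 0.65 [0.4862 0.1282 0.0254]
cage_place [231. 247.] 0.74 [ 0.3175 -0.1284  0.0022]
left_filter [248. 273.] 0.89 [ 0.609  -0.0967  0.1129]
right_filter [223. 274.] 0.92 [ 0.5939 -0.1399  0.1048]
right_filter [230. 379.] 0.78 [ 0.7418 -0.1407  0.0041]
right_filter [259. 279.] 0.53 [ 0.4879 -0.0738  0.0163]
filter_seat [366. 243.] 0.98 [0.4642 0.1568 0.0644]
filter_seat [367. 226.] 0.23 [0.4656 0.1567 0.106 ]
side [-0.0326 -0.7249  0.6661] [ 0.5563  0.6799 -0.4778]
filter_tab [228. 257.] 0.73 [0.4543 0.154  0.1052]
filter_tab [374. 291.] 0.7 [ 0.586  -0.1001  0.1032]
filter_tab [228. 303.] 0.35 [0.4311 0.125  0.0269]
filter [231. 302.] 0.75 [0.437  0.1252 0.0283]
tray [238. 307.] 0.86 [0.4387 0.1054 0.0251]
cage_place [384. 273.] 0.75 [ 0.6013 -0.1069  0.1362]
left_filter [375. 289.] 0.71 [ 0.5879 -0.1002  0.1051]
right_filter [393. 306.] 0.85 [ 0.5818 -0.1499  0.0999]
right_filter [307. 358.] 0.69 [ 0.462  -0.0722  0.0044]
right_filter [448. 319.] 0.44 [ 0.5651 -0.2741  0.1489]
filter_seat [230. 277.] 0.95 [0.4573 0.1566 0.0599]
```

View pics/scene.png

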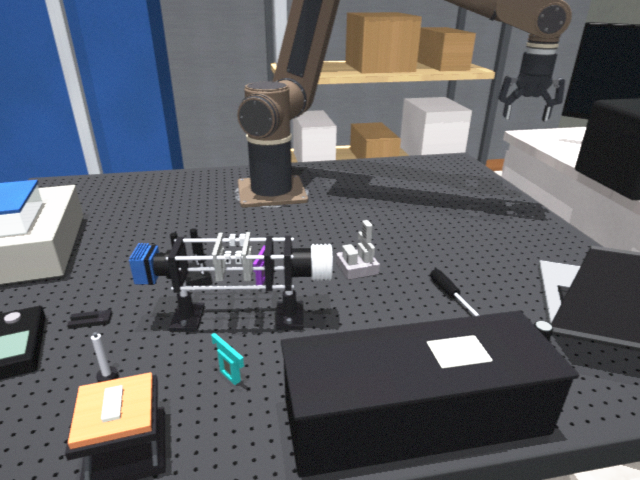

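View pics/side.png

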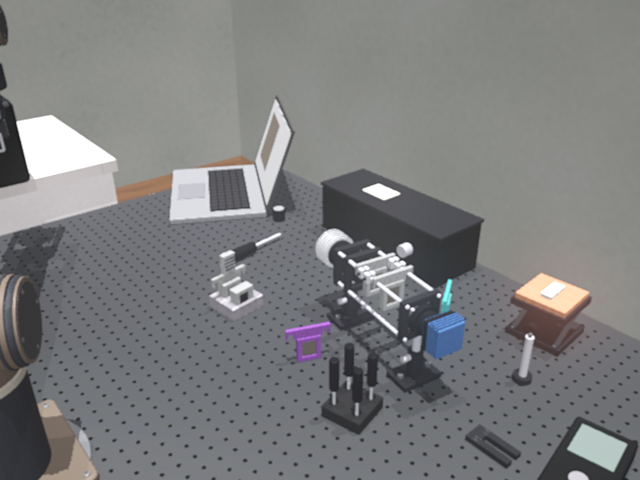

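Run:
```python
from h import *
np.set_printoptions(precision=4,suppress=True)
for n in ['scene','side']:
    p,M=shot(n);w=cloud(p,M).reshape(-1,3)
    print(n,w[np.isfinite(w[:,2])&(w[:,2]>.3)].shape)
    # tab & hook plate points
    t=w[(abs(w[:,0]-.46)<.06)&(abs(w[:,1]-.155)<.06)]
    for a,b in [(.075,.12),(.05,.068)]:
        k=t[(t[:,2]>a)&(t[:,2]<b)];
        if len(k): print(a,len(k),k.mean(0),k.max(0),k.min(0),np.degrees(np.array(cv2.minAreaRect(k[:,:2].astype(np.float32)*1000)[2])*np.pi/180),cv2.minAreaRect(k[:,:2].astype(np.float32)*1000))
    k=w[(w[:,2]>.143)&(w[:,2]<.166)&(w[:,0]>.4)&(w[:,1]<.05)&(w[:,1]>-.4)]
    print('cage top',len(k),cv2.minAreaRect(k[:,:2].astype(np.float32)*1000))
```

```text
scene (34600, 3)
0.075 173 [0.4613 0.1584 0.0949] [0.4718 0.1675 0.1104] [0.4423 0.1524 0.0751] 11.353835105895996 ((456.4385986328125, 158.82456970214844), (29.809072494506836, 13.327630043029785), 11.353835105895996)
0.05 231 [0.4605 0.1449 0.0553] [0.4952 0.1675 0.068 ] [0.4135 0.1123 0.05  ] 9.765037536621096 ((457.8509521484375, 138.44593811035156), (82.14542388916016, 50.02874755859375), 9.765037536621094)
cage top 2639 ((588.0194702148438, -119.09031677246094), (337.4950256347656, 81.88811492919922), 80.65096282958984)
side (10111, 3)
0.075 287 [0.4522 0.1555 0.0958] [0.4689 0.1679 0.1133] [0.4397 0.1482 0.0751] 6.84373664855957 ((454.1025085449219, 157.54299926757812), (29.48956298828125, 17.687307357788086), 6.84373664855957)
0.05 431 [0.4539 0.1437 0.0565] [0.4922 0.1686 0.068 ] [0.4154 0.1096 0.0501] 5.768475532531739 ((455.73876953125, 138.02882385253906), (77.39705657958984, 53.89992141723633), 5.768475532531738)
cage top 3681 ((584.9658813476562, -121.07333374023438), (340.5257263183594, 83.00552368164062), 78.3569564819336)
```

The tray with the tabbed filter is at scene (360,250). The cage is at scene (235,260), with the lamp on the world +y side. The purple and turquoise frames are decoys. I'll move above the tray first.

```bash
python3 -m inch '[[0,-0.029,-0.029,0,0],[0,-0.058,-0.058,0,0],[0,-0.087,-0.087,0,0],[0,-0.116,-0.116,0,0],[0,-0.145,-0.145,0,0]]' 40; python3 -m inch '[[0,-0.029,-0.029,0,0],[0,-0.058,-0.058,0,0],[0,-0.087,-0.087,0,0],[0,-0.116,-0.116,0,0],[0,-0.145,-0.145,0,0]]';python3 -m inch '[[0,-0.029,-0.029,0,-7],[0,-0.058,-0.058,0,-14],[0,-0.091,-0.087,0,-21],[0,-0.091,-0.087,0,-27],[0,-0.091,-0.087,0,-27]]'
cat >> h.py <<'E'
np.set_printoptions(precision=4,suppress=True)
def rect(w,c,r,a,b):
    w=w.reshape(-1,3);k=w[(np.hypot(w[:,0]-c[0],w[:,1]-c[1])<r)&(w[:,2]>a)&(w[:,2]<b)]
    return len(k),k.mean(0),cv2.minAreaRect(k[:,:2].astype(np.float32)*1000)
def delta(target):
    s=ctrl.get_state();m=R.from_quat(s['tcp_rot']).as_matrix();return m.T@(np.array(target)-s['eef_pos'])
def yaw():
    m=R.from_quat(ctrl.get_state()['tcp_rot']).as_matrix();return np.degrees(np.arctan2(m[1,1],m[0,1]))
E
python3 - <<'E'
from h import *
p,M=shot('wrist');save(p,'w1');print(M,yaw())
for q in ['filter_tab','filter_seat','tray']:
    for d in ctrl.tip_of(q,p)[:2]: print(q,d['at'],d['score'],dep(p,M,d['at']))
w=cloud(p,M);
for a,b in [(.095,.125),(.06,.075),(.018,.03)]: print(rect(w,(.456,.155),.06,a,b))
E
```

```text
time: 1.42
eef_pos: [0.3092, 0.4529, 0.2314]
tcp_rot: [0.164, 0.986, 0.0, 0.0]
contact_force: [1.3, -0.3, -0.4]
opening: 0.997
finger_force: 0.0
time: 1.83
eef_pos: [0.3995, 0.2686, 0.2317]
tcp_rot: [0.164, 0.986, 0.0, 0.001]
contact_force: [0.8, 0.9, -0.1]
opening: 0.998
finger_force: 0.0
time: 2.25
eef_pos: [0.4585, 0.1557, 0.2317]
tcp_rot: [-0.07, 0.998, -0.0, 0.001]
contact_force: [-0.4, 0.4, 0.6]
opening: 0.999
finger_force: 0.0
[[-0.1387  0.9467  0.2908  0.3851]
 [ 0.9903  0.1329  0.0398  0.1457]
 [-0.001   0.2935 -0.956   0.3743]
 [ 0.      0.      0.      1.    ]] 97.93601178286801
filter_tab [325.0, 223.1] 0.75 [0.4542 0.1591 0.1091]
filter_seat [327.2, 213.4] 0.95 [0.4474 0.1596 0.1093]
tray [307.2, 190.8] 0.81 [0.4499 0.1442 0.0251]
(763, array([0.4539, 0.1602, 0.1082]), ((455.332763671875, 160.4560546875), (26.652610778808594, 12.486477851867676), 5.916882514953613))
(407, array([0.4451, 0.1592, 0.0692]), ((455.29443359375, 159.79150390625), (75.89995574951172, 11.055316925048828), 3.3621554374694824))
(3742, array([0.4524, 0.1413, 0.025 ]), ((457.6237487792969, 142.71237182617188), (72.32484436035156, 72.14869689941406), 7.111189842224121))
```

View pics/w1.png

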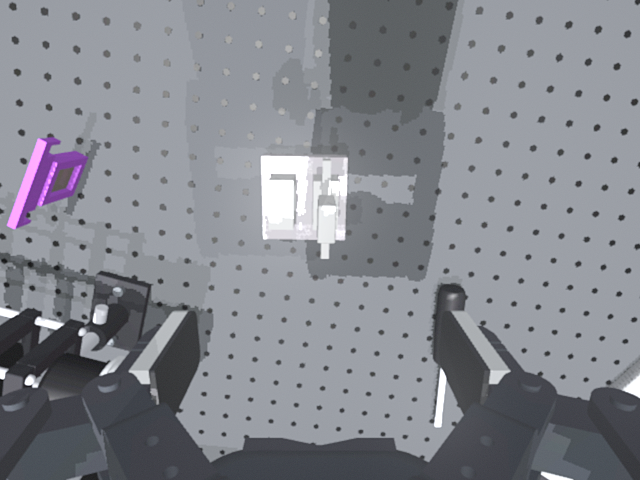

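The picture shows the tab at (325,223) in the right-hand slot and the blank in the left-hand slot. The heights and sizes match the description: tab top at 0.109 m and 26.7×12.5 mm. I'll descend and grip.

```bash
python3 -m inch '[[0,0.0025,0.005,0.04,1.5],[0,0.0025,0.005,0.08,1.5],[0,0.0025,0.005,0.115,1.5],[0,0.0025,0.005,0.14,1.5],[0,0.0025,0.005,0.154,1.5]]' 40; python3 -m inch '[[0,0,0,0,0],[1,0,0,0,0],[1,0,0,0,0],[1,0,0,0,0],[1,0,0,0,0]]' 60; python3 -m inch '[[1,0,0,0,0],[1,0,0,0,0],[1,0,0,0,0],[1,0,0,0,0],[1,0,0,0,0]]'
```

```text
time: 2.87
eef_pos: [0.4503, 0.1643, 0.0735]
tcp_rot: [-0.058, 0.998, -0.0, -0.003]
contact_force: [0.1, 0.0, -0.0]
opening: 0.997
finger_force: 0.0
time: 3.28
eef_pos: [0.455, 0.1636, 0.0791]
tcp_rot: [-0.058, 0.998, 0.0, 0.002]
contact_force: [0.7, -0.5, 1.2]
opening: 0.453
finger_force: 0.0
time: 3.7
eef_pos: [0.4545, 0.1622, 0.0782]
tcp_rot: [-0.058, 0.998, -0.001, 0.001]
contact_force: [0.2, -6.0, 5.1]
opening: 0.126
finger_force: 60.0
```

```bash
python3 -m inch '[[1,0,-0.001,-0.005,0],[1,0,-0.001,-0.012,0],[1,0,-0.001,-0.025,0],[1,0,-0.001,-0.05,0],[1,0,-0.001,-0.085,0]]'; python3 -m inch '[[1,0,0,-0.035,0],[1,0,0,-0.07,0],[1,0,0,-0.1,0],[1,0,0,-0.115,0],[1,0,0,-0.12,0]]'
python3 - <<'E'
from h import *
print(ctrl.get_state()['contact_force'],ctrl.get_state()['wrist_torque'],yaw())
for n in ['scene','side']:
    p,M=shot(n);save(p,n+'2')
    w=cloud(p,M)
    # clamps, filter tops: z bands near cage
    for a,b in [(.1545,.158),(.159,.165)]:
        k=w.reshape(-1,3);k=k[(k[:,2]>a)&(k[:,2]<b)&(k[:,0]>.5)&(k[:,0]<.7)&(k[:,1]>-.25)&(k[:,1]<0)]
        print(n,a,len(k),k.mean(0) if len(k) else 0)
    for q in ['cage_place','left_filter','right_filter','cage']:
        for d in ctrl.tip_of(q,p)[:2]: print(q,d['at'],d['score'],dep(p,M,d['at']),atz(p,M,d['at'],.153))
E
```

```text
time: 4.12
eef_pos: [0.451, 0.1626, 0.1601]
tcp_rot: [-0.057, 0.998, 0.001, -0.004]
contact_force: [-0.9, -0.3, -1.0]
opening: 0.131
finger_force: 59.4
time: 4.53
eef_pos: [0.455, 0.1633, 0.2867]
tcp_rot: [-0.058, 0.998, 0.002, 0.003]
contact_force: [0.6, 0.3, -1.3]
opening: 0.132
finger_force: 59.4
[ 0.5795  0.2613 -1.3497] [-0.0158 -0.0512  0.0373] 96.60422056445377
scene 0.1545 565 [ 0.5927 -0.1043  0.1561]
scene 0.159 213 [ 0.59   -0.1203  0.1611]
cage_place [231.5, 244.8] 0.6 [ 0.5621 -0.1207  0.1442] [ 0.5779 -0.1204  0.153 ]
cage_place [373.1, 150.4] 0.5 [0.4596 0.1613 0.2665] [0.1281 0.2679 0.153 ]
left_filter [249.2, 271.8] 0.8 [ 0.609  -0.0945  0.1145] [ 0.6691 -0.0955  0.153 ]
right_filter [221.2, 273.3] 0.87 [ 0.6015 -0.142   0.1121] [ 0.6655 -0.1386  0.153 ]
right_filter [261.3, 275.5] 0.67 [ 0.4859 -0.0687  0.0237] [ 0.683  -0.0777  0.153 ]
side 0.1545 826 [ 0.583  -0.1215  0.1564]
side 0.159 445 [ 0.5838 -0.1189  0.1614]
cage_place [382.9, 272.6] 0.59 [ 0.6002 -0.105   0.1358] [ 0.5796 -0.1252  0.153 ]
left_filter [374.4, 291.5] 0.89 [ 0.5857 -0.1015  0.1024] [ 0.5302 -0.1574  0.153 ]
right_filter [307.0, 358.1] 0.8 [ 0.4621 -0.0723  0.0053] [ 0.3515 -0.2182  0.153 ]
right_filter [235.4, 306.0] 0.74 [0.436  0.1088 0.0274] [ 0.3439 -0.0552  0.153 ]
```

```bash
python3 -m inch '[[1,-0.013,-0.028,0,0],[1,-0.03,-0.062,0,0],[1,-0.047,-0.098,0,0],[1,-0.064,-0.133,0,0],[1,-0.081,-0.168,0,0]]'; python3 -m inch '[[1,-0.017,-0.036,0,4],[1,-0.034,-0.072,0,8],[1,-0.051,-0.108,0,12],[1,-0.064,-0.135,0,16],[1,-0.069,-0.144,0,16.5]]';python3 -m inch '[[1,0,0,0,0],[1,0,0,0,0]]'
python3 - <<'E'
from h import *
p,M=shot('wrist');save(p,'w2');print(M[:3,3],yaw(),ctrl.get_state()['eef_pos'])
for q in ['cage_place','left_filter','right_filter','filter_seat','filter_tab']:
    for d in ctrl.tip_of(q,p)[:2]: print(q,d['at'],d['score'],dep(p,M,d['at']),atz(p,M,d['at'],.153))
E
```

```text
time: 5.45
eef_pos: [0.5543, 0.003, 0.282]
tcp_rot: [-0.058, 0.998, 0.0, -0.0]
contact_force: [1.3, 1.1, -0.6]
opening: 0.126
finger_force: 59.3
time: 5.87
eef_pos: [0.64, -0.1347, 0.281]
tcp_rot: [0.089, 0.996, -0.001, -0.0]
contact_force: [-0.6, 0.4, -0.6]
opening: 0.133
finger_force: 59.4
time: 6.03
eef_pos: [0.6384, -0.1302, 0.2814]
tcp_rot: [0.086, 0.996, 0.001, -0.001]
contact_force: [0.4, 1.0, -0.8]
opening: 0.127
finger_force: 59.4
[ 0.5658 -0.1173  0.4242] 80.17807673969432 [ 0.6382 -0.1294  0.2818]
left_filter [352.7, 138.6] 0.57 [ 0.5847 -0.0979  0.1484] [ 0.5844 -0.0983  0.153 ]
right_filter [289.9, 141.2] 0.88 [ 0.5795 -0.139   0.1434] [ 0.579  -0.1382  0.153 ]
filter_seat [317.8, 297.2] 0.84 [ 0.626  -0.1281  0.2926] [ 0.6898 -0.1396  0.153 ]
filter_tab [316.5, 340.4] 0.68 [ 0.6311 -0.1294  0.3124] [ 0.7242 -0.1466  0.153 ]
```

View pics/w2.png

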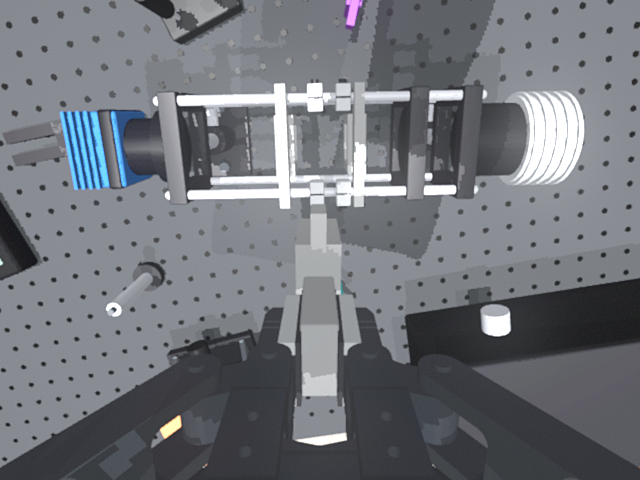

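The wrist view shows the hung filters at columns 283 and 359. The far clamps are at columns about 315 and 343 (row 97), and the near pair is at about 317 and 344 (row 190). Next I'll measure them in depth.

```bash
cat > cage.py <<'E'
from h import *
def cage(w,c0=(.583,-.12),plot=True):
    k=w.reshape(-1,3);k=k[np.isfinite(k[:,2])]
    # rods & plates: robust fit of the two upper rods by yaw search
    q=k[(k[:,2]>.149)&(k[:,2]<.1545)&(np.hypot(k[:,0]-c0[0],k[:,1]-c0[1])<.1)]
    best=None
    for a in np.radians(np.arange(-16,-4,.1)):
        x=(q[:,0]-c0[0])*np.cos(a)+(q[:,1]-c0[1])*np.sin(a)
        for xc in np.arange(-.012,.012,.0005):
            n=np.sum(np.abs(np.abs(x-xc)-.03)<.0015)
            if best is None or n>best[0]: best=(n,a,xc)
    n,a,xc=best
    ex=np.array([np.cos(a),np.sin(a)]);ey=np.array([-ex[1],ex[0]])
    print('yaw',np.degrees(a),'n',n,'xc',xc)
    d=k[:,:2]-np.array(c0);X=d@ex-xc;Y=d@ey
    def runs(m,t,bin=.0005):
        h,e=np.histogram(Y[m],bins=np.arange(-.06,.06,.001));print(t,[(round(float(e[i])*1e3+.5,1),int(h[i])) for i in range(len(h)) if h[i]>1])
    z=k[:,2]
    for s in (-1,1):
        runs((np.abs(X-s*.03)<.009)&(z>.1555)&(z<.1595),'clamp%+d'%s)
        runs((np.abs(X-s*.03)<.003)&(z>.151)&(z<.1543),'rod%+d'%s)
    runs((np.abs(X)<.02)&(z>.159)&(z<.164),'filt')
    return a,xc,ex,ey
E
python3 - <<'E'
from cage import *
p,M=shot('wrist');print(p['fx'])
w=cloud(p,M);r=cage(w);print(r,np.array((.583,-.12))+r[1]*r[2])
# held filter: tab top, hook plate top
k=w.reshape(-1,3)
s=ctrl.get_state()['eef_pos'];print(s,yaw())
print(rect(w,s[:2],.05,.268,.277)); print('underside? ',rect(w,s[:2],.05,.24,.262))
E
```

```text
411.7589096877494
yaw -8.900000000000025 n 2071 xc 0.0015000000000000117
clamp-1 [(-22.5, 2), (-20.5, 7), (-19.5, 5), (-6.5, 20), (-5.5, 36), (-4.5, 50), (-3.5, 42), (-2.5, 34), (-1.5, 52), (-0.5, 37), (0.5, 42), (1.5, 50), (2.5, 22), (11.5, 51), (12.5, 53), (13.5, 26), (14.5, 53), (15.5, 34), (16.5, 45), (17.5, 51), (18.5, 28), (19.5, 50), (22.5, 27), (26.5, 2), (56.5, 3), (57.5, 17), (58.5, 23)]
rod-1 [(-59.5, 11), (-58.5, 14), (-57.5, 8), (-56.5, 10), (-55.5, 10), (-54.5, 12), (-53.5, 11), (-52.5, 13), (-51.5, 8), (-50.5, 11), (-49.5, 9), (-48.5, 11), (-47.5, 8), (-46.5, 11), (-45.5, 13), (-44.5, 9), (-43.5, 11), (-42.5, 11), (-41.5, 10), (-40.5, 13), (-39.5, 9), (-38.5, 13), (-37.5, 11), (-36.5, 12), (-35.5, 11), (-34.5, 10), (-33.5, 15), (-32.5, 8), (-31.5, 15), (-30.5, 14), (-29.5, 9), (-28.5, 14), (-27.5, 9), (-26.5, 6), (-20.5, 3), (-19.5, 7), (-18.5, 13), (-17.5, 7), (-16.5, 13), (-15.5, 10), (-14.5, 10), (-13.5, 13), (-12.5, 6), (-11.5, 15), (-10.5, 12), (-9.5, 9), (-8.5, 14), (-7.5, 7), (-6.5, 8), (3.5, 16), (4.5, 8), (5.5, 15), (6.5, 16), (7.5, 6), (8.5, 15), (9.5, 8), (1
[... 1692 characters left out ...]
(56.5, 12), (57.5, 4)]
filt [(-25.5, 96), (-24.5, 105), (-23.5, 106), (-22.5, 99), (-21.5, 106), (-20.5, 104), (-19.5, 27), (22.5, 110), (23.5, 92), (24.5, 101), (25.5, 116), (26.5, 92), (27.5, 110), (28.5, 13)]
(np.float64(-0.15533430342749577), np.float64(0.0015000000000000117), array([ 0.988 , -0.1547]), array([0.1547, 0.988 ])) [ 0.5845 -0.1202]
[ 0.6385 -0.1294  0.2828] 80.19003106307387
(1108, array([ 0.6138, -0.1247,  0.2737]), ((613.8524169921875, -124.6972885131836), (11.364433288574219, 26.19016456604004), 79.88626098632812))
underside?  (1518, array([ 0.6259, -0.1271,  0.2543]), ((621.7236938476562, -126.17340087890625), (19.99345588684082, 41.978729248046875), 79.95177459716797))
```

```bash
python3 -m inch '[[1,0.02,0.0025,0,-1.1],[1,0.045,0.005,0.01,-1.1],[1,0.055,0.0065,0.02,-1.1],[1,0.055,0.0065,0.025,-1.1],[1,0.055,0.0065,0.025,-1.1]]'
cat > rel.py <<'E'
from h import *
C=np.array((.5845,-.1202));a=np.radians(-8.9);ex=np.array([np.cos(a),np.sin(a)]);ey=np.array([-ex[1],ex[0]])
def look(name=None):
    s=ctrl.get_state();p,M=shot('wrist');w=cloud(p,M).reshape(-1,3);w=w[np.isfinite(w[:,2])]
    if name: save(p,name)
    d=w[:,:2]-C;X=d@ex;Y=d@ey;z=w[:,2];t=s['eef_pos'];e=t[:2]-C
    print('tcp cage',e@ex*1e3,e@ey*1e3,t[2]*1e3,'yaw rel',yaw()-81.1,'F',s['contact_force'],'Tq',s['wrist_torque'])
    def st(m,n):
        if m.sum()>15:
            k=np.c_[X,Y,z][m]*1e3;q=cv2.minAreaRect(k[:,:2].astype(np.float32));print(n,m.sum(),'x',np.percentile(k[:,0],[1,99]),'y',np.percentile(k[:,1],[1,99]),'z',np.median(k[:,2]),'rect',np.round(q[0],1),np.round(q[1],1),round(q[2],1))
    h=t[2]-.007
    st((abs(z-h)<.004)&(abs(X)<.045)&(abs(Y-e@ey)<.012)&(X<-.016),'hookplate top')
    st((abs(z-(t[2]-.026))<.004)&(abs(X)<.045)&(abs(Y-e@ey)<.015),'frame top')
    if t[2]>.24:
      for sg in(-1,1):
        m=(abs(X-sg*.03)<.009)&(z>.1555)&(z<.1595)
        st(m&(Y<.006)&(Y>-.01),'cl lo %d'%sg); st(m&(Y>.008)&(Y<.021),'cl hi %d'%sg)
    return p,M
E
python3 -c "
from rel import *
look('w3')"
```

```text
time: 6.8
eef_pos: [0.5849, -0.114, 0.2561]
tcp_rot: [0.076, 0.997, 0.0, -0.001]
contact_force: [0.2, 0.3, -2.2]
opening: 0.128
finger_force: 59.4
tcp cage -0.5201391151693479 6.197597803394777 256.1403180398186 yaw rel 0.12494048439803862 F [ 0.1894  0.3315 -2.2085] Tq [ 0.0692 -0.003  -0.0464]
hookplate top 892 x [-38.1894 -16.1778] y [3.4189 9.2879] z 247.10398127524866 rect [-27.2   6.3] [22.4  5.9] 0.2
frame top 1287 x [-38.249    2.7169] y [-3.6021 16.1812] z 229.07907472760553 rect [-17.4   6.5] [20. 42.] 89.1
cl lo -1 400 x [-36.644  -21.1588] y [-6.4451  2.4397] z 158.0270215766384 rect [-28.9  -2. ] [ 8.9 15.7] 89.8
cl hi -1 389 x [-36.6598 -21.0996] y [11.2707 19.6606] z 158.0283293754799 rect [-28.9  15.5] [15.8  8.4] 0.5
```

View pics/w3.png

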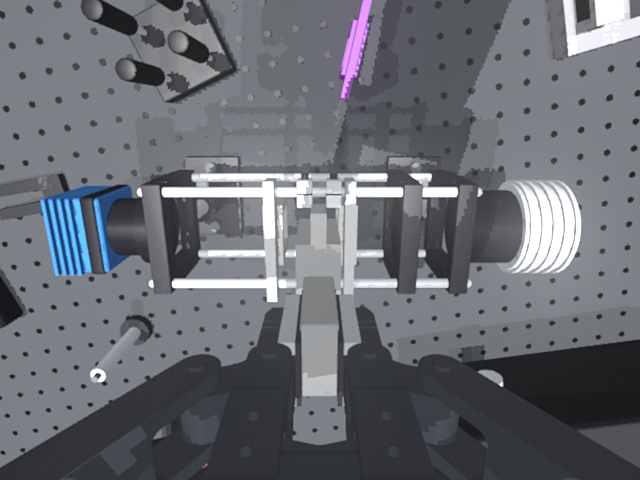

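The filter is over the gap: hook plate centre at y 6.3 against a gap centre of 6.8, with about 1.2 mm to go in x. I'll correct that and lower it to just above the clamps.

```bash
python3 -m inch '[[1,-0.0012,0.0004,0,0],[1,-0.0012,0.0004,0.008,0],[1,-0.0012,0.0004,0.016,0],[1,-0.0012,0.0004,0.022,0],[1,-0.0012,0.0004,0.025,0]]';  python3 -m inch '[[1,0,0,0.008,0],[1,0,0,0.016,0],[1,0,0,0.024,0],[1,0,0,0.032,0],[1,0,0,0.035,0]]'; python3 -m inch '[[1,0,0,0,0],[1,0,0,0,0]]'; python3 -c "
from rel import *
look('w4')"
```

```text
time: 7.27
eef_pos: [0.5864, -0.1143, 0.2302]
tcp_rot: [0.077, 0.997, 0.0, -0.001]
contact_force: [-0.0, 0.6, -1.8]
opening: 0.132
finger_force: 59.4
time: 7.68
eef_pos: [0.5861, -0.1142, 0.1952]
tcp_rot: [0.077, 0.997, 0.0, -0.001]
contact_force: [0.2, 0.6, -2.1]
opening: 0.129
finger_force: 59.4
time: 7.85
eef_pos: [0.5869, -0.1144, 0.1971]
tcp_rot: [0.077, 0.997, 0.0, -0.0]
contact_force: [0.3, 0.3, -1.5]
opening: 0.129
finger_force: 59.4
tcp cage 1.498279995787554 6.077725809222662 197.13217134047952 yaw rel 0.10420895240091 F [ 0.2636  0.3216 -1.5143] Tq [-0.0545 -0.0142  0.0388]
hookplate top 818 x [-36.2187 -16.1239] y [3.3125 9.1552] z 188.10292237975884 rect [-26.2   6.2] [20.4  5.9] 0.3
frame top 1286 x [-36.2029   4.7495] y [-3.706  16.0692] z 170.09098896319628 rect [-15.5   6.3] [20.  41.7] 89.3
```

View pics/w4.png

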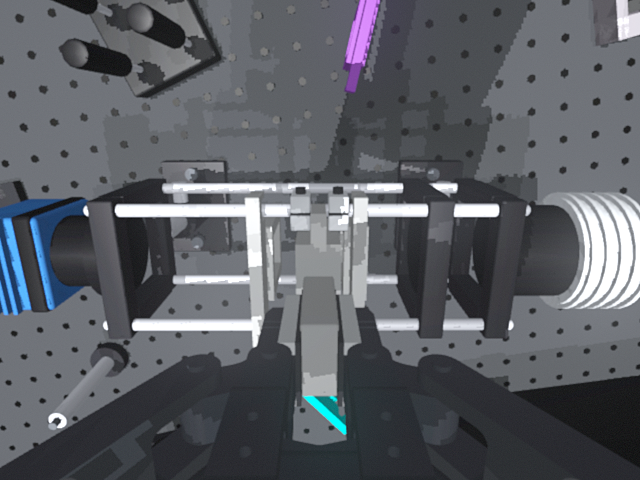

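The hooks stand just above the clamps at (300,210) and (338,212), with no contact. I'll remeasure the clamps in the same picture.

```bash
sed -i 's/t\[2\]>.24/True/; s/(z>.1555)&(z<.1595)/(z>.1562)\&(z<.1595)/' rel.py; python3 -c "
from rel import *
look();look()"
```

```text
tcp cage 1.7691138007449738 5.991207484285337 197.65872078588666 yaw rel 0.10599396433896402 F [ 0.0109  0.2049 -0.8809] Tq [ 0.0119 -0.0024  0.0207]
hookplate top 809 x [-35.9187 -16.1284] y [3.2232 9.0674] z 188.5862678482208 rect [-26.    6.1] [20.   5.9] 0.4
frame top 1286 x [-35.9192   5.0402] y [-3.845  15.9478] z 170.56956035838496 rect [-15.1   6.2] [19.9 42. ] 89.3
cl lo -1 674 x [-36.8244 -21.2376] y [-6.5005  2.2661] z 158.0707776060994 rect [-29.   -2.1] [ 8.8 16. ] 89.6
cl hi -1 676 x [-36.8278 -21.2473] y [10.8507 19.6017] z 158.00741832459755 rect [-29.1  15.3] [16.1  8.8] 0.5
tcp cage 1.9348408301879128 5.960019981150031 198.00284665026544 yaw rel 0.10604406785714104 F [ 0.9955 -0.0218 -1.547 ] Tq [ 0.0116  0.0011 -0.0175]
hookplate top 796 x [-35.7491 -16.2796] y [3.1805 9.0308] z 188.9202081540092 rect [-26.    6.1] [19.9  5.9] 0.2
frame top 1281 x [-35.7943   5.3717] y [-3.8587 15.9264] z 170.91334408724686 rect [-15.1   6.2] [19.9 42. ] 89.2
cl lo -1 673 x [-36.8258 -21.1246] y [-6.5138  2.2158] z 158.07029333921324 rect [-29.   -2.2] [ 8.8 16. ] 89.3
cl hi -1 676 x [-36.8664 -21.1378] y [10.8131 19.5598] z 158.10401984106971 rect [-29.   15.2] [15.9  8.8] 0.7
```

```bash
python3 -m inch '[[1,0.0011,0.0005,0.002,0],[1,0.0011,0.0005,0.004,0],[1,0.0011,0.0005,0.006,0],[1,0.0011,0.0005,0.008,0],[1,0.0011,0.0005,0.008,0]]'; python3 -c "
from rel import *
look();look()"
```

```text
time: 8.42
eef_pos: [0.5856, -0.1137, 0.1886]
tcp_rot: [0.077, 0.997, 0.0, -0.001]
contact_force: [-0.8, 0.2, -1.5]
opening: 0.132
finger_force: 59.4
tcp cage 0.04720524737227441 6.606392528934188 188.59207307976953 yaw rel 0.10466623369168815 F [-0.8455  0.1856 -1.51  ] Tq [ 0.0017 -0.0368  0.0543]
hookplate top 867 x [-37.6279 -16.3121] y [3.8402 9.6997] z 179.57248389782893 rect [-27.    6.7] [21.9  5.9] 0.1
frame top 1613 x [-37.6074   3.2296] y [-5.2806 18.3278] z 161.31660178774257 rect [-16.7   6.8] [42.3 25.9] 1.2
cl lo -1 731 x [-36.8569 -21.2724] y [-6.4939  2.2168] z 158.07461836083246 rect [-29.   -2.2] [ 8.8 16. ] 89.6
cl hi -1 747 x [-36.9022 -21.1875] y [10.8477 19.67  ] z 158.0660861662991 rect [-29.1  15.3] [16.1  8.9] 0.4
tcp cage 0.17545113790147124 6.616593529992634 188.84289132745417 yaw rel 0.10286942224757922 F [-0.7832  0.1416 -1.8143] Tq [-0.0076  0.016   0.0203]
hookplate top 869 x [-37.5996 -16.2049] y [3.8432 9.7071] z 179.77720709045815 rect [-26.9   6.8] [ 5.9 21.8] 89.8
frame top 1442 x [-37.5425   3.2755] y [-5.0883 17.3757] z 161.68941005719927 rect [-16.9   6.3] [26.1 41.8] 88.8
cl lo -1 727 x [-36.8036 -21.3222] y [-6.4687  2.2125] z 158.08177158604744 rect [-29.1  -2.1] [ 8.7 16. ] 89.6
cl hi -1 733 x [-36.8563 -21.2192] y [10.8618 19.6839] z 158.08763069455344 rect [-29.1  15.3] [15.9  8.9] 0.5
```

```bash
python3 -m inch '[[1,-0.0004,-0.0002,0.0015,0],[1,-0.0004,-0.0002,0.003,0],[1,-0.0004,-0.0002,0.0045,0],[1,-0.0004,-0.0002,0.0055,0],[1,-0.0004,-0.0002,0.0055,0]]'; python3 -c "
from rel import *
look()"
```

```text
time: 8.93
eef_pos: [0.5861, -0.114, 0.1834]
tcp_rot: [0.077, 0.997, 0.0, -0.0]
contact_force: [0.5, 0.5, -2.0]
opening: 0.128
finger_force: 59.4
tcp cage 0.6065134352235679 6.4054756549494165 183.3787589770497 yaw rel 0.10546302692230825 F [ 0.4991  0.4563 -1.9733] Tq [-0.0302 -0.035  -0.0033]
hookplate top 850 x [-37.1374 -16.2758] y [3.6308 9.4969] z 174.339143232121 rect [-26.7   6.6] [ 5.9 21.3] 90.0
frame top 2944 x [-37.0395   2.8646] y [-6.2843 19.4294] z 157.28806214391608 rect [-16.6   7.9] [44.  29.2] 7.8
cl lo -1 779 x [-36.9915 -21.2188] y [-6.4148  4.2511] z 158.05996474403528 rect [-29.1  -0.3] [12.2 16.3] 88.7
cl hi -1 787 x [-37.0338 -21.1506] y [10.9248 19.723 ] z 158.05074975058417 rect [-29.1  14.2] [16.2 11.4] 0.6
```

Aligned to within 0.1 mm in y, the lips are past the clamp tops with no contact force. I'll continue down.

```bash
python3 -m inch '[[1,0,0,0.002,0],[1,0,0,0.004,0],[1,0,0,0.006,0],[1,0,0,0.008,0],[1,0,0,0.01,0]]'; python3 -m inch '[[1,0,0,0.001,0],[1,0,0,0.002,0],[1,0,0,0.002,0]]'; python3 -c "
from rel import *
look();look()"
```

```text
time: 9.4
eef_pos: [0.5862, -0.114, 0.1735]
tcp_rot: [0.077, 0.997, 0.0, -0.0]
contact_force: [0.4, 0.5, -1.0]
opening: 0.129
finger_force: 59.4
time: 9.65
eef_pos: [0.5862, -0.114, 0.1715]
tcp_rot: [0.077, 0.997, 0.0, -0.0]
contact_force: [-0.9, -0.4, -1.3]
opening: 0.132
finger_force: 59.4
tcp cage 0.6772435315904758 6.387146845013862 171.5082420875809 yaw rel 0.10550996496111509 F [-0.8867 -0.3995 -1.3134] Tq [-0.0306  0.0033  0.0143]
hookplate top 843 x [-36.9811 -16.2086] y [3.619  9.4746] z 162.45943317212027 rect [-26.6   6.5] [21.2  5.9] 0.2
frame top 1442 x [-39.6848   4.4688] y [-3.5485 21.2521] z 144.3317856646999 rect [-17.3   8.2] [47.  26.1] 4.5
cl lo -1 896 x [-37.0259 -21.4057] y [-6.5186  4.787 ] z 158.05937937235177 rect [-29.2  -0.3] [16.  12.6] 0.3
cl hi -1 874 x [-36.9656 -21.5084] y [10.3479 19.7071] z 158.02504363478846 rect [-29.1  14.1] [16.2 11.4] 1.0
tcp cage 0.7504004567168455 6.361093935897807 171.68923336683585 yaw rel 0.1010249062054811 F [ 0.3434 -0.3223 -1.0902] Tq [-0.0249  0.039   0.0196]
hookplate top 847 x [-36.9512 -16.2239] y [3.5925 9.4455] z 162.600541575148 rect [-26.6   6.6] [ 5.9 21.1] 89.8
frame top 1439 x [-39.5375   4.3924] y [-4.1458 21.2366] z 144.50227372463883 rect [-17.1   7.5] [47.5 27.6] 5.6
cl lo -1 902 x [-36.9705 -21.3159] y [-6.5032  3.954 ] z 157.98226248967003 rect [-29.1  -0.4] [12.6 16.1] 89.6
cl hi -1 876 x [-36.9274 -21.3044] y [10.6753 19.6811] z 158.00849412492357 rect [-29.1  14.1] [16.2 11.4] 1.0
```

About 1.5 mm remain. I'll move in small steps until the rods take the weight.

```bash
python3 -m inch '[[1,0,0,0.0005,0],[1,0,0,0.001,0],[1,0,0,0.0012,0],[1,0,0,0.0012,0]]'; python3 -m inch '[[1,0,0,0.0004,0],[1,0,0,0.0004,0],[1,0,0,0.0004,0]]'; python3 -c "
from rel import *
look()"
```

```text
time: 10.08
eef_pos: [0.5863, -0.114, 0.1706]
tcp_rot: [0.077, 0.997, 0.0, -0.0]
contact_force: [0.3, -0.5, -1.0]
opening: 0.131
finger_force: 59.4
time: 10.33
eef_pos: [0.5863, -0.114, 0.1702]
tcp_rot: [0.077, 0.997, 0.0, 0.0]
contact_force: [0.0, -0.0, -2.1]
opening: 0.13
finger_force: 59.4
tcp cage 0.8389009417547383 6.3745459066663654 170.2291475282493 yaw rel 0.10354482150189881 F [ 0.0216 -0.0002 -2.1214] Tq [-0.0204  0.0164  0.0156]
hookplate top 894 x [-36.855  -16.2643] y [-1.8115 14.1089] z 161.15222658442326 rect [-26.6   6.5] [23.7 21. ] 89.4
frame top 1407 x [-37.0478   4.4392] y [-3.4817 21.1841] z 143.1651668919279 rect [-17.1   8.2] [46.8 25.9] 4.0
cl lo -1 916 x [-36.9345 -21.2217] y [-6.4888  4.0128] z 158.03794369089098 rect [-29.   -0.6] [12.4 16.2] 87.7
cl hi -1 893 x [-36.8955 -21.2584] y [10.9699 19.6529] z 158.04417957159933 rect [-29.1  14.1] [16.2 11.3] 1.3
```

```bash
python3 -m inch '[[1,0,0,0.0004,0],[1,0,0,0.0004,0],[1,0,0,0.0004,0]]'; python3 -m inch '[[1,0,0,0.0004,0],[1,0,0,0.0004,0],[1,0,0,0.0004,0]]'; python3 -c "
from h import *
for i in range(3):
  ctrl.read_camera('side');s=ctrl.get_state();print(s['contact_force'],s['eef_pos'][2])"
```

```text
time: 10.63
eef_pos: [0.5863, -0.1141, 0.1701]
tcp_rot: [0.077, 0.997, -0.0, 0.0]
contact_force: [-1.5, 0.4, 0.0]
opening: 0.132
finger_force: 59.7
time: 10.88
eef_pos: [0.5864, -0.1141, 0.17]
tcp_rot: [0.077, 0.997, -0.0, 0.0]
contact_force: [-1.8, 0.0, 2.6]
opening: 0.133
finger_force: 60.0
[-1.353   1.4122  4.2656] 0.16999782321625312
[-2.3331  0.6399  3.5004] 0.16997750027368286
[-1.1539  1.0689  3.6857] 0.16996526581441063
```

The rods have taken the weight: z has stopped and the upward force is about 4 N. Hook top reads 161 mm, which is the home height. I'll release gently.

```bash
python3 -m inch '[[0.85,0,0,0,0],[0.8,0,0,0,0],[0.75,0,0,0,0],[0.7,0,0,0,0],[0.6,0,0,0,0]]' 20; python3 -m inch '[[0.5,0,0,0,0],[0.5,0,0,0,0],[0.5,0,0,-0.004,0],[0.5,0,0,-0.015,0],[0.5,0,0,-0.035,0]]'; python3 -m inch '[[0.5,0,0,-0.035,0],[0.5,0,0,-0.07,0],[0.5,0,0,-0.1,0],[0.5,0,0,-0.1,0]]'
python3 - <<'E'
from rel import *
p,M=shot('wrist');save(p,'w5')
w=cloud(p,M).reshape(-1,3);w=w[np.isfinite(w[:,2])];d=w[:,:2]-C;X=d@ex;Y=d@ey;z=w[:,2]
for n,a,b in[('right',-.03,-.018),('mine',.002,.011),('left',.0215,.030)]:
    for xl,xh in [(-.038,-.018),(.018,.04)]:
        m=(X>xl)&(X<xh)&(Y>a)&(Y<b)&(z>.1592)&(z<.18);k=np.c_[X,Y,z][m]*1e3
        if len(k):print(n,xl,len(k),'z',np.percentile(k[:,2],[5,50,95]),'y',np.median(k[:,1]),'x',k[:,0].min(),k[:,0].max())
E
```

```text
time: 11.45
eef_pos: [0.5862, -0.114, 0.1691]
tcp_rot: [0.077, 0.997, 0.0, -0.0]
contact_force: [-0.0, -0.3, 0.1]
opening: 0.398
finger_force: 0.0
time: 11.87
eef_pos: [0.5849, -0.1136, 0.2029]
tcp_rot: [0.077, 0.997, 0.001, -0.002]
contact_force: [0.4, -0.4, -0.3]
opening: 0.497
finger_force: 0.0
time: 12.2
eef_pos: [0.5894, -0.1151, 0.315]
tcp_rot: [0.077, 0.997, -0.002, 0.008]
contact_force: [0.1, 0.1, -0.0]
opening: 0.501
finger_force: 0.0
right -0.038 223 z [159.9798 161.08   162.2543] y -22.93179464863038 x -36.6147349436955 -18.022148828624605
right 0.018 213 z [159.8183 161.0531 162.1772] y -22.86119548357434 x 18.17516932123955 39.7441800514741
mine -0.038 232 z [160.0207 161.0297 162.1805] y 7.7511615099589175 x -36.61566756354635 -18.030871082083287
mine 0.018 118 z [160.072  161.1675 162.2101] y 7.553593723434582 x 27.627214368225836 39.46056957901166
left -0.038 223 z [159.7829 161.0754 162.2487] y 24.9449889502909 x -36.56565418471874 -18.01229950796127
left 0.018 219 z [159.9136 161.0392 162.3056] y 25.15025737058854 x 18.247001560857015 39.667055619758905
```

View pics/w5.png

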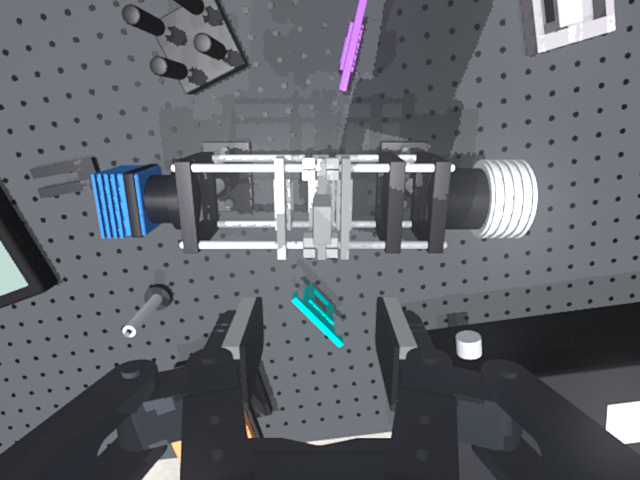

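The filter hangs at (322,205) between its two neighbours at columns 281 and 345. All three tops are at 161 mm on both sides, so it is home, and the gripper is clear.

```bash
python3 -c "
from h import *
print(ctrl.sign_off())"
```

```text
the job is handed in; nothing more can be done
None
```

The filter is home: both hooks sit on the upper rods between the clamps, with all three hung filters level at 161 mm. I held it until the rods took its weight, then released it, and the job was handed in at about 12 s on the robot's clock.

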